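# Sieve the nuts out of the sanding drums

### The job

The green-handled sieve standing in the white tray holds two black sanding drums and two small brass nuts. Lift it level by its handle and shake it side to side, across the handle, above the tray until both nuts have dropped through into the tray. Then stand the sieve upright on the amber board with both drums still in it.

Things in the scene. Friction and masses are not known exactly. Their poses are not given: they have to be found in the camera images.
- sieve_grip (a point): Centre of the sieve's green handle bar: 92 mm long (x), 16 wide (y), 20 high, bridging the open top; pinch it across y from above. Loose square steel sieve, 90 x 90 mm, 0.3 kg, z up; this point is 82 mm above its feet's undersides, 69 above its floor, 42 above its walls. Floor: bars along x, a 16 mm rib under the handle, 14 mm slots and 6 mm bars beside it. The empty grey-handled sieve is not used.
- tray: White catch tray, fixed, 150 x 220 x 30 mm (x, y, z), walls 4 mm, floor 4 mm thick; origin at the centre of its underside, on the table. The sieve starts standing on its floor up to 40 mm from the middle, turned up to 0.15 rad from it.
- board: Flat amber board, fixed, 140 x 212 x 10 mm (x, y, z); origin at the centre of its underside, on the table; its top is 10 mm above.
- nut_a_mid (a point): Centre of a loose brass hex nut, 10 mm across flats, 6 mm high, smooth (friction about 0.15): it stays put while the sieve is lifted straight up and slides when it is shaken in strokes of about 60 mm at 0.2 m/s mean speed or brisker. It starts flat on the rib under the handle and passes the slots easily; lying in the tray its centre is 7 to 9 mm above the table.
- nut_b_mid (a point): Centre of the second nut, as nut_a.
- drum_l_mid (a point): Centre of a loose black sanding drum, 18 mm diameter, 21 mm high, standing on one side of the handle on the sieve floor; too large for the slots. It may fall over in the sieve.
- drum_r_mid (a point): Centre of the second drum, as drum_l, on the other side of the handle.
There are look-alikes about, which are no part of the job. Leave any red look-alike of the part that bears sieve_grip alone.

How it is judged:
By the outcome, as a careful person would: the job done as asked, in the order asked, and still so for the second after the job is handed in, with the robot touching nothing.
It also fails if it takes over 42 s, if anything falls off the work surface, if the arm or the gripper's body presses on something with over 40 N, if the wrist force passes 120 N, or if a joint passes its speed limit or range.

### The arm

A 6-joint arm with a two-finger parallel gripper is mounted at the origin on a cart in front of the work surface, level with it; the furniture and walls round the work are solid. World frame = base frame: x ahead of the robot, y to its left, z up, the work surface at z = 0. Lengths are in m, angles in rad, forces in N, time in s.
With the tool pointing down it reaches from about 0.35 to 0.8 m from the base axis. Payload 7.3 kg.
Tool frame: the origin (TCP) lies between the finger pads; the fingertips stand 14 mm ahead of it and the grasp point (between the pads) lies 5 mm behind it (manip.tcp_to_tips is the distance from the TCP to the fingertips, in m); y points along the fingers, x is the direction in which the jaws open and shut, and the axes are right-handed (so a half turn about y gives the same grasp; the last joint's range is limited). The gripper opens to 85 mm and grips with 20 to 120 N. Pads are 22 mm wide; open, the fingers measure 114 mm over their backs; the gripper's body (76 mm by 85 mm) begins 54 mm behind the grasp point. The pads swing forward as they close: fully open they stand 13 mm farther back than shut.
Start: joints at [-1.342, 0.342, 1.524, -0, 1.275, -0.146], TCP at [0.192, -0.489, 0.245] pointing down, gripper open.
Joint ranges: [-2.53, 2.53], [-0.77, 2.02], [0.04, 2.7], [-1, 4.14], [0.28, 2.66], [-3.11, 3.11]. Speed limits (rad/s): [2.57, 2.57, 3.14, 3.14, 3.14, 3.14].

### API

Orientations are given as a rotation vector (axis times angle).
In Python, from bench import manip gives the robot as it stands. The module is installed in compiled form; this text tells all that it offers.
- The arm moves only by the shell command python3 -m inch 'ROWS' [FORCE]. ROWS is JSON, one flat list of numbers, 7 for each row, row after row: the shift along the world's x, y, z in m, then the turn, a rotation vector about the world's x, y, z in degrees, then the finger opening in m, from 0 to 0.0854. A call has 1 to 10 rows; each row shifts and turns the commanded pose from where the row before left it; what a row does not reach is not made up. A row lasts 1/12 s, in which the tool goes at most 41.7 mm and 7.16 degrees, less where a joint would pass 70% of its speed; a pose out of reach is approached as far as the arm can. A call with a gripper value outside its range is refused whole. The fingers move at their own pace and stop on an object; FORCE is the grip in N (left out, the last holds). Time passes only in rows, so rows that do not move let the fingers close. It gives the time, the measured TCP pose, the force and the opening at its end, in the units of the state.
- manip.read_state(): the state, without advancing time (a new reading comes with each control period).
- manip.get_image(name): name is "scene" or "top" or "wrist"; returns a dict with "image" (400x640x3 uint8, red, green, blue), "fov_y" (degrees; the focal length in pixels is half the picture's height over the tangent of half this angle, whatever the lens; pixels are square), "cx", "cy" (the principal point, pixels), "k1" (the pictures are not rectified: a ray, as slopes to the right and down, at radius r is drawn at 1 + k1 r^2 times it, then the intrinsics apply), "view" (4x4, takes a point from world to camera coordinates). Camera axes: x right, y up, looking along -z (the intrinsics and any distortion apply to the point x, -y, -z); pixel columns grow to the right and rows downward; lengths in m; the calibration is good to about 2 mm. A picture is of the moment at which its call begins. There is no depth.
- manip.close_job(): hands the job in, once; it reports no verdict.
The state is a dict: "clock": time; "q": joint angles; "qd": joint speeds; "joint_efforts": joint torques, N m; "position": TCP position; "eef_rot": TCP orientation; "ft_force": force on the tool from outside, world axes, zero at the start; "torque": the same for the moment, N m; "finger_gap": opening from 0.0 (shut) to 1.0 (fully open).
Only numpy, scipy, OpenCV 4.12 (cv2) and the standard library are available. Lean on these libraries where they do the work, as an engineer would, in place of code of your own. Each camera call takes 0.05 s, during which the arm holds its last target. There are 200 camera calls.

## Working session

There is one attempt and no reset: what is moved stays moved. The work goes in short steps, Python scripts to look and compute and a shell command to move; the robot and the scene stay as the last step left them, time stands still between calls to the robot, and variables do not carry over. Pictures are saved under pics/ and viewed, about 8 in all and at most 12, crops included, and the job is handed in when it is done.

```bash
mkdir -p pics; cat > h.py <<'E'
import numpy as np, cv2
from bench import manip
def grab(n,name=None):
    d=manip.get_image(n)
    if name: cv2.imwrite(f'pics/{name}.png',cv2.cvtColor(d['image'],cv2.COLOR_RGB2BGR))
    return d
def K(d):
    f=d['image'].shape[0]/2/np.tan(np.radians(d['fov_y'])/2)
    return np.array([[f,0,d['cx']],[0,f,d['cy']],[0,0,1.]]),np.array([d['k1'],0,0,0.])
def ray(d,uv):
    k,D=K(d)
    p=cv2.undistortPoints(np.array(uv,float).reshape(-1,1,2),k,D)[:,0]
    V=np.array(d['view']);R=V[:3,:3];t=V[:3,3]
    dirs=np.c_[p[:,0],-p[:,1],-np.ones(len(p))]@R
    return -R.T@t,dirs
def onz(d,uv,z):
    o,r=ray(d,uv); return o+r*((z-o[2])/r[:,2])[:,None]
def proj(d,P):
    k,D=K(d);V=np.array(d['view']);c=np.atleast_2d(P)@V[:3,:3].T+V[:3,3]
    c=c*[1,-1,-1]
    return cv2.projectPoints(c,np.zeros(3),np.zeros(3),k,D)[0][:,0]
E
python3 - <<'E'
from h import *
a=grab('top','top0');b=grab('scene','scene0')
print({k:a[k] for k in a if k!='image'});print(manip.read_state())
print(b['view'],b['fov_y'])
E
```

```text
{'fov_y': 56.15880884754516, 'cx': 320.96317758489164, 'cy': 204.67512583186732, 'k1': -0.015632540154411435, 'view': array([[-0.14045278, -0.9900653 , -0.00661186,  0.1141009 ],
       [ 0.96453796, -0.13833261,  0.22479015, -0.49518619],
       [-0.22347156,  0.02519502,  0.97438477, -0.81738399],
       [ 0.        ,  0.        ,  0.        ,  1.        ]])}
{'clock': 0.1, 'q': array([-1.34196846e+00,  3.42662985e-01,  1.52492193e+00, -8.32997943e-06,
        1.27540200e+00, -1.46028975e-01]), 'qd': array([ 2.89201778e-05,  1.27685069e-04, -1.66623668e-03, -8.92979148e-04,
        6.67895053e-05,  1.51536270e-04]), 'joint_efforts': array([ 1.35967872e-03, -4.34446728e+01, -2.46491504e+01, -1.36817639e-04,
        4.69130580e-03,  6.29842418e-06]), 'position': array([ 0.19214974, -0.48820864,  0.24469013]), 'eef_rot': array([-1.3625786 ,  0.92950997, -0.92780884]), 'ft_force': array([ 0.1214549 ,  0.18786397, -0.15384363]), 'torque': array([ 0.01725904, -0.00253404,  0.01661328]), 'finger_gap': 0.9972189288775194}
[[-0.7622543  -0.64707276  0.01628562  0.39718771]
 [ 0.42205725 -0.47779454  0.77044147 -0.23610227]
 [-0.49075051  0.59414579  0.63730269 -0.93131556]
 [ 0.          0.          0.          1.        ]] 44.2431305181415
```

View pics/top0.png

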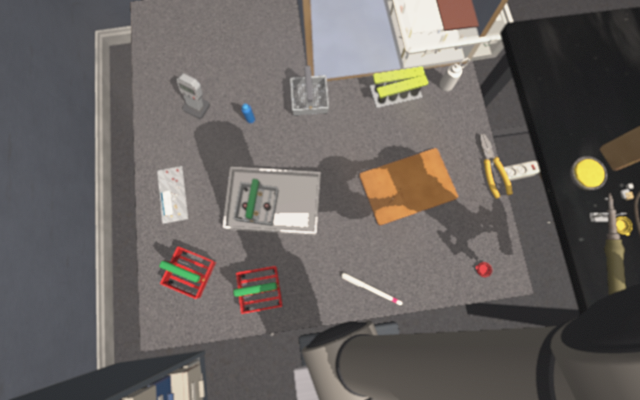

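View pics/scene0.png

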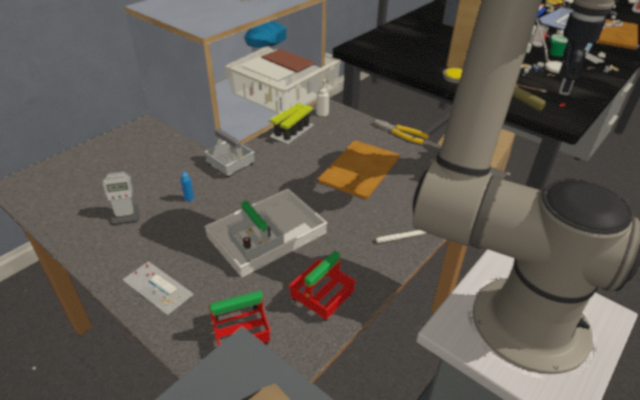

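The top view shows the tray at about (272,200), the real sieve's green handle at (252,200) and the amber board at (408,186). Two red sieves with green handles, at (187,272) and (258,290), are decoys. Next I'll measure positions.

```bash
python3 - <<'E'
from h import *
from scipy.spatial.transform import Rotation as R
d=grab('top');im=d['image'];hsv=cv2.cvtColor(im,cv2.COLOR_RGB2HSV)
def mask(lo,hi,box):
    m=cv2.inRange(hsv,lo,hi);z=np.zeros_like(m);x0,y0,x1,y1=box;z[y0:y1,x0:x1]=m[y0:y1,x0:x1];return z
def rect(m,z):
    c=max(cv2.findContours(m,0,2)[0],key=cv2.contourArea)
    bp=cv2.boxPoints(cv2.minAreaRect(c));P=onz(d,bp,z);e1=P[1]-P[0];e2=P[2]-P[1]
    print(cv2.contourArea(c),bp.round(1).tolist(),'c',P.mean(0).round(4),'len',np.linalg.norm(e1).round(4),np.linalg.norm(e2).round(4),'ang',np.degrees([np.arctan2(e1[1],e1[0]),np.arctan2(e2[1],e2[0])]).round(1))
rect(mask((45,100,40),(85,255,255),(225,165,320,235)),.096)
rect(mask((5,120,60),(25,255,255),(350,140,470,230)),.01)
# tray rim corners by eye
print(onz(d,[[231,168],[320,170],[317,234],[223,230]],.03).round(4))
s=manip.read_state();print(s['position'],R.from_rotvec(s['eef_rot']).as_matrix().round(3))
big=cv2.resize(im[150:250,205:345],None,fx=5,fy=5,interpolation=cv2.INTER_CUBIC)
cv2.imwrite('pics/crop.png',big[...,::-1])
E
```

```text
151.5 [[245.39999389648438, 216.60000610351562], [251.60000610351562, 179.39999389648438], [257.29998779296875, 180.39999389648438], [251.10000610351562, 217.5]] c [0.534  0.1961 0.096 ] len 0.0862 0.0132 ang [ -14.8 -108. ]
4460.5 [[358.6000061035156, 173.1999969482422], [439.70001220703125, 145.10000610351562], [458.0, 197.8000030517578], [376.79998779296875, 225.89999389648438]] c [ 0.5361 -0.1809  0.01  ] len 0.2218 0.1431 ang [ -78.4 -173.9]
[[0.6359 0.249  0.03  ]
 [0.5994 0.0324 0.03  ]
 [0.4434 0.0616 0.03  ]
 [0.4844 0.2813 0.03  ]]
[ 0.1921665  -0.48829186  0.24481975] [[ 0.366 -0.     0.931]
 [-0.931  0.001  0.366]
 [-0.001 -1.     0.   ]]
```

View pics/crop.png

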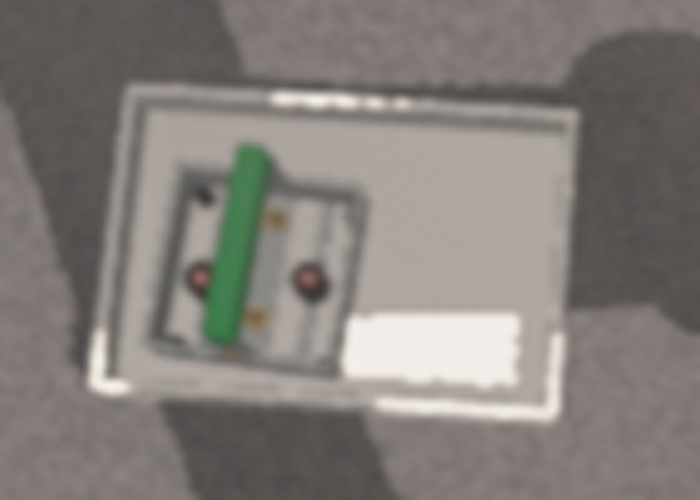

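```bash
python3 -m inch '[0.026,0.029,0,0,0,-3.7,0.0854,0.026,0.029,0,0,0,-3.7,0.0854,0.026,0.029,0,0,0,-3.7,0.0854,0.026,0.029,0,0,0,-3.7,0.0854,0.026,0.029,0,0,0,-3.7,0.0854,0.026,0.029,0,0,0,-3.7,0.0854,0.026,0.029,0,0,0,-3.7,0.0854,0.026,0.029,0,0,0,-3.7,0.0854,0.026,0.029,0,0,0,-3.7,0.0854,0.026,0.029,0,0,0,-3.7,0.0854]' && python3 -m inch '[0.008,0.0395,0,0,0,0,0.0854,0.008,0.0395,0,0,0,0,0.0854,0.008,0.0395,0,0,0,0,0.0854,0.008,0.0395,0,0,0,0,0.0854,0.008,0.0395,0,0,0,0,0.0854,0.008,0.0395,0,0,0,0,0.0854,0.008,0.0395,0,0,0,0,0.0854,0.008,0.0395,0,0,0,0,0.0854,0.008,0.0395,0,0,0,0,0.0854,0,0,0,0,0,0,0.0854]'
python3 - <<'E'
from h import *
grab('wrist','w1'); s=manip.read_state(); print(s['position'],s['q'])
E
```

```text
clock: 0.98
position: [0.4531, -0.1968, 0.2452]
eef_rot: [-1.067, 1.408, -1.408]
ft_force: [0.9, -0.8, 0.5]
finger_gap: 1.004
clock: 1.82
position: [0.5244, 0.1633, 0.2448]
eef_rot: [-1.07, 1.403, -1.4]
ft_force: [-1.3, -0.1, -0.2]
finger_gap: 0.999
[0.52401672 0.16035762 0.24467767] [1.56827351e-01 3.85054537e-01 1.46081393e+00 5.06345434e-04
 1.29639619e+00 1.99319451e+00]
```

View pics/w1.png

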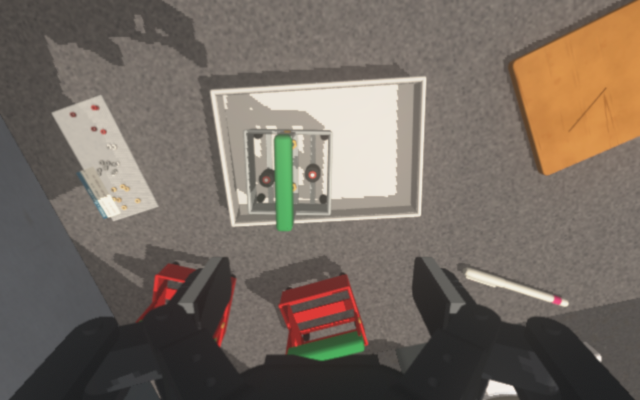

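The wrist view shows the sieve clearly: handle from (283,135) to (285,231), drums at (267,178) and (313,173), and the tray corners.

```bash
cat > m.py <<'E'
from h import *
def meas(d,z=.096,lo=(45,100,40),hi=(85,255,255),box=(240,110,330,250)):
    hsv=cv2.cvtColor(d['image'],cv2.COLOR_RGB2HSV);m=cv2.inRange(hsv,lo,hi)
    q=np.zeros_like(m);x0,y0,x1,y1=box;q[y0:y1,x0:x1]=m[y0:y1,x0:x1]
    c=max(cv2.findContours(q,0,2)[0],key=cv2.contourArea);bp=cv2.boxPoints(cv2.minAreaRect(c));P=onz(d,bp,z)
    e=[P[1]-P[0],P[2]-P[1]]
    return P.mean(0).round(4),[(np.linalg.norm(v).round(4),np.degrees(np.arctan2(v[1],v[0])).round(1)) for v in e],bp.round(1).tolist()
E
python3 - <<'E'
from m import *
from scipy.spatial.transform import Rotation as R
d=grab('wrist')
for z in (.096,.086):print(meas(d,z))
print('tray',onz(d,[[211,90],[425,78],[419,216],[233,226]],.03).round(4))
T=onz(d,[[211,90],[425,78],[419,216],[233,226]],.03); print(T.mean(0))
# sieve wall top corners z=.044
S=onz(d,[[246,131],[331,131],[330,214],[250,214]],.044);print(S.round(4),S.mean(0))
s=manip.read_state();M=R.from_rotvec(s['eef_rot']).as_matrix();print(s['position'],np.degrees(np.arctan2(M[1,0],M[0,0])),M[:,1])
E
```

```text
(array([0.5366, 0.1966, 0.096 ]), [(np.float64(0.0139), np.float64(-104.0)), (np.float64(0.0876), np.float64(164.0))], [[271.1000061035156, 138.0], [286.8999938964844, 137.6999969482422], [288.70001220703125, 229.89999389648438], [272.8999938964844, 230.3000030517578]])
(array([0.5344, 0.1987, 0.086 ]), [(np.float64(0.0144), np.float64(-104.0)), (np.float64(0.0908), np.float64(164.0))], [[271.1000061035156, 138.0], [286.8999938964844, 137.6999969482422], [288.70001220703125, 229.89999389648438], [272.8999938964844, 230.3000030517578]])
tray [[0.6392 0.248  0.03  ]
 [0.5925 0.0317 0.03  ]
 [0.4446 0.0634 0.03  ]
 [0.4899 0.2785 0.03  ]]
[0.54155527 0.15539624 0.03      ]
[[0.5907 0.2233 0.044 ]
 [0.5676 0.1383 0.044 ]
 [0.4794 0.1626 0.044 ]
 [0.503  0.2494 0.044 ]] [0.53515734 0.19343499 0.044     ]
[0.52385212 0.15833798 0.24467435] -105.33658614996581 [-1.17810980e-03 -5.34914410e-04 -9.99999163e-01]
```

```bash
python3 -m inch '[0.0055,0.0195,0,0,0,-0.4,0.0854,0.0055,0.019,0,0,0,-0.3,0.0854,0,0,-0.03,0,0,0,0.0854,0,0,-0.03,0,0,0,0.0854,0,0,-0.03,0,0,0,0.0854,0,0,-0.03,0,0,0,0.0854,0,0,-0.02,0,0,0,0.0854,0,0,0,0,0,0,0.0854,0,0,0,0,0,0,0.0854]' 60
python3 - <<'E'
from m import *
d=grab('wrist','w2');print(manip.read_state()['position'])
E
```

```text
clock: 2.67
position: [0.5349, 0.194, 0.1049]
eef_rot: [-1.063, 1.417, -1.416]
ft_force: [-0.3, -0.0, -0.5]
finger_gap: 1.003
[0.53589428 0.19449424 0.10629391]
```

View pics/w2.png

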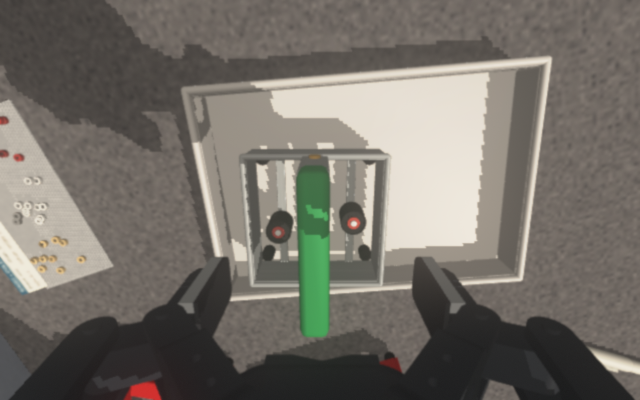

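The handle runs from (314,165) to (315,337), aligned with the jaws and roughly centred between the pads (about column 320). Both drums are standing.

```bash
python3 - <<'E'
from m import *
d=grab('wrist');p=manip.read_state()['position']
print(meas(d,.096,lo=(45,80,20),box=(285,140,345,350)),p,proj(d,p))
E
```

```text
(array([0.5375, 0.1973, 0.096 ]), [(np.float64(0.0139), np.float64(-105.4)), (np.float64(0.091), np.float64(165.0))], [[298.6000061035156, 172.10000610351562], [329.0, 171.60000610351562], [331.6000061035156, 335.8999938964844], [301.1000061035156, 336.29998779296875]]) [0.53634479 0.19485333 0.10700531] [[320.32525347 273.28359603]]
```

```bash
python3 -m inch '[0.001,0.002,-0.014,0,0,0,0.0854,0,0,-0.013,0,0,0,0.0854,0,0,0,0,0,0,0.04,0,0,0,0,0,0,0.03,0,0,0,0,0,0,0.02,0,0,0,0,0,0,0.005,0,0,0,0,0,0,0.005,0,0,0,0,0,0,0.005,0,0,0,0,0,0,0.005,0,0,0,0,0,0,0.005]' 70
```

```text
clock: 3.6
position: [0.5367, 0.1977, 0.0793]
eef_rot: [-1.06, 1.414, -1.415]
ft_force: [-1.6, 0.1, 6.9]
finger_gap: 0.175
```

```bash
python3 -m inch '[0,0,0,0,0,0,0.005,0,0,0,0,0,0,0.005,0,0,0,0,0,0,0.005]'; python3 -c "
from h import *
print(manip.read_state());grab('scene','s1')"
```

```text
clock: 3.85
position: [0.5367, 0.1977, 0.0793]
eef_rot: [-1.06, 1.414, -1.415]
ft_force: [-1.5, 0.5, 6.0]
finger_gap: 0.173
{'clock': 3.85, 'q': array([2.18886065e-01, 6.02682614e-01, 1.59786043e+00, 2.86312554e-05,
       9.39499105e-01, 2.07279000e+00]), 'qd': array([-8.83727554e-04,  4.85272112e-04,  1.83346110e-03, -6.34339449e-04,
       -1.40699720e-03, -2.33527782e-05]), 'joint_efforts': array([-4.13153786e-01, -4.81023610e+01, -1.84705764e+01, -1.37940994e-01,
       -2.57316101e-01, -1.49649556e-02]), 'position': array([0.53668911, 0.19766109, 0.07927512]), 'eef_rot': array([-1.06021863,  1.41376805, -1.41486119]), 'ft_force': array([-1.51356041,  0.53370704,  6.02538854]), 'torque': array([ 0.04345227,  0.17186019, -0.0109687 ]), 'finger_gap': 0.1727779834303579}
```

```bash
python3 -m inch '[0,0,0.004,0,0,0,0.005,0,0,0.008,0,0,0,0.005,0,0,0.010,0,0,0,0.005,0,0,0.010,0,0,0,0.005,0,0,0.006,0,0,0,0.005,0.001,-0.01,0,0,0,0,0.005,0.001,-0.01,0,0,0,0,0.005,0.001,-0.01,0,0,0,0,0.005,0.001,-0.012,0,0,0,0,0.005,0,0,0,0,0,0,0.005]'; python3 -c "
from h import *
d=grab('scene')['image'][150:320,170:390];cv2.imwrite('pics/s2.png',cv2.resize(d,None,fx=3.5,fy=3.5,interpolation=cv2.INTER_CUBIC)[...,::-1])
print(manip.read_state()['ft_force'],manip.read_state()['torque'])"
```

```text
clock: 4.73
position: [0.5402, 0.1526, 0.1158]
eef_rot: [-1.062, 1.416, -1.417]
ft_force: [0.2, -1.0, -4.5]
finger_gap: 0.179
[ 0.49047029  0.8839658  -1.99518169] [-0.00629949  0.00962827 -0.03036268]
```

View pics/s2.png

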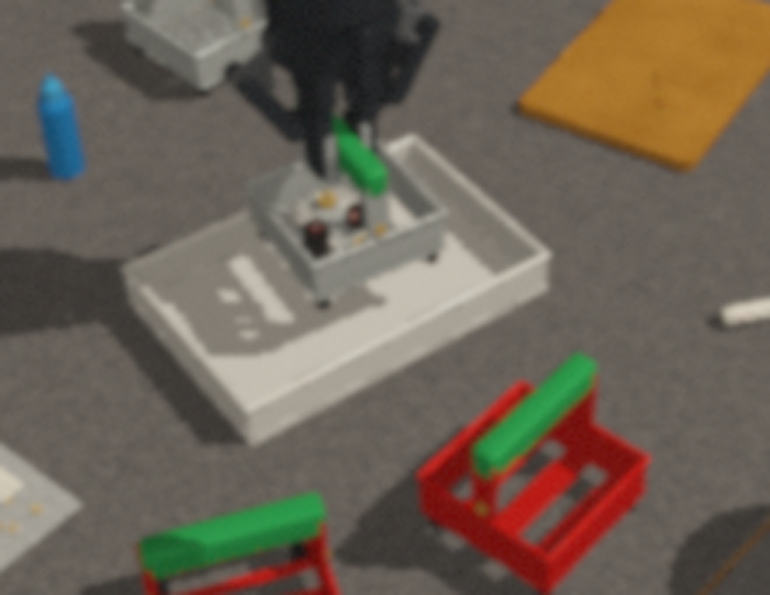

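The sieve is lifted and hangs level. Both drums and both nuts are still in it, over the tray. I'll start shaking.

```bash
python3 -m inch '[0.0053,0.0193,0,0,0,0,0.005,0.0027,0.0097,0,0,0,0,0.005,-0.0053,-0.0193,0,0,0,0,0.005,-0.0053,-0.0193,0,0,0,0,0.005,-0.0053,-0.0193,0,0,0,0,0.005,0.0053,0.0193,0,0,0,0,0.005,0.0053,0.0193,0,0,0,0,0.005,0.0053,0.0193,0,0,0,0,0.005,-0.0053,-0.0193,0,0,0,0,0.005,-0.0027,-0.0097,0,0,0,0,0.005]' 90
python3 -m inch '[0,0,0,0,0,0,0.005,0,0,0,0,0,0,0.005,0,0,0,0,0,0,0.005]'
python3 -c "
from h import *
d=grab('scene')['image'][180:280,200:340];e=grab('top')['image'][150:250,205:345]
cv2.imwrite('pics/s3.png',cv2.resize(np.vstack([d,e]),None,fx=3,fy=3,interpolation=cv2.INTER_CUBIC)[...,::-1])"
```

```text
clock: 5.62
position: [0.5398, 0.1559, 0.1158]
eef_rot: [-1.065, 1.413, -1.413]
ft_force: [0.1, -0.1, -3.6]
finger_gap: 0.169
clock: 5.87
position: [0.5403, 0.1553, 0.1164]
eef_rot: [-1.061, 1.415, -1.415]
ft_force: [-0.0, 0.9, -2.6]
finger_gap: 0.173
```

View pics/s3.png

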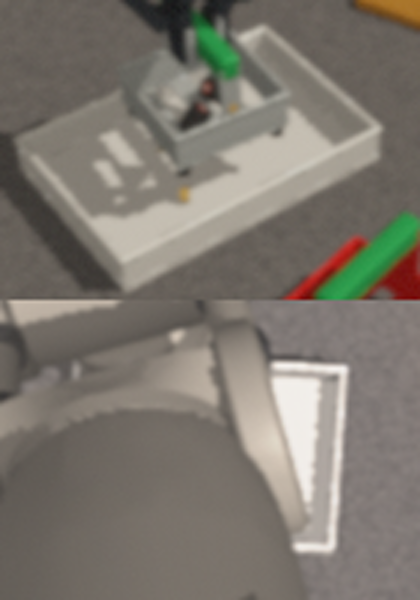

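One nut is now in the tray, and the other is still in the sieve (brass spot near the handle's foot). The drums are inside. I'll shake again.

```bash
python3 -m inch '[0.0053,0.0193,0,0,0,0,0.005,0.0027,0.0097,0,0,0,0,0.005,-0.0059,-0.0212,0,0,0,0,0.005,-0.0059,-0.0212,0,0,0,0,0.005,-0.0059,-0.0212,0,0,0,0,0.005,0.0059,0.0212,0,0,0,0,0.005,0.0059,0.0212,0,0,0,0,0.005,0.0059,0.0212,0,0,0,0,0.005,-0.0053,-0.0193,0,0,0,0,0.005,-0.0027,-0.0097,0,0,0,0,0.005]'
python3 -m inch '[0.0053,0.0193,0,0,0,0,0.005,0.0027,0.0097,0,0,0,0,0.005,-0.0059,-0.0212,0,0,0,0,0.005,-0.0059,-0.0212,0,0,0,0,0.005,-0.0059,-0.0212,0,0,0,0,0.005,0.0059,0.0212,0,0,0,0,0.005,0.0059,0.0212,0,0,0,0,0.005,0.0059,0.0212,0,0,0,0,0.005,-0.0053,-0.0193,0,0,0,0,0.005,-0.0027,-0.0097,0,0,0,0,0.005]'
python3 -m inch '[0,0,0,0,0,0,0.005,0,0,0,0,0,0,0.005,0,0,0,0,0,0,0.005]'
python3 -c "
from h import *
d=grab('scene')['image'][180:280,200:340];e=grab('wrist')['image'][:,80:600]
cv2.imwrite('pics/s4.png',cv2.resize(d,None,fx=4,fy=4,interpolation=cv2.INTER_CUBIC)[...,::-1])
cv2.imwrite('pics/w4.png',e[...,::-1])"
```

```text
clock: 6.8
position: [0.5399, 0.1561, 0.116]
eef_rot: [-1.064, 1.412, -1.413]
ft_force: [0.5, -0.7, -3.0]
finger_gap: 0.176
clock: 7.63
position: [0.54, 0.1558, 0.1161]
eef_rot: [-1.064, 1.413, -1.413]
ft_force: [-0.4, -0.9, -3.2]
finger_gap: 0.174
clock: 7.88
position: [0.5404, 0.1552, 0.1165]
eef_rot: [-1.061, 1.415, -1.415]
ft_force: [-0.8, 0.2, -2.6]
finger_gap: 0.174
```

View pics/s4.png

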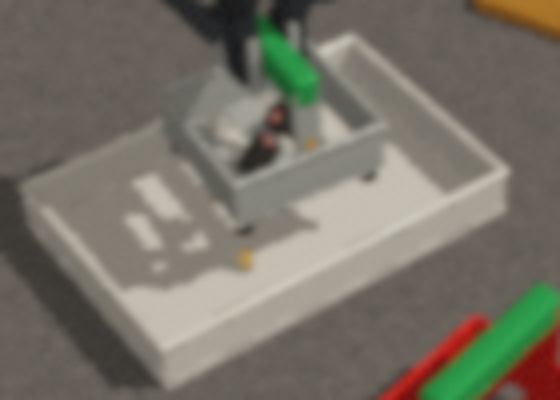

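The brass spot at scene (278,216) is where it was before shaking, so it looks like a rivet on the end plate (the red sieves have one too). One nut is in the tray at scene (261,245). I'll check the wrist view for the other.

View pics/w4.png

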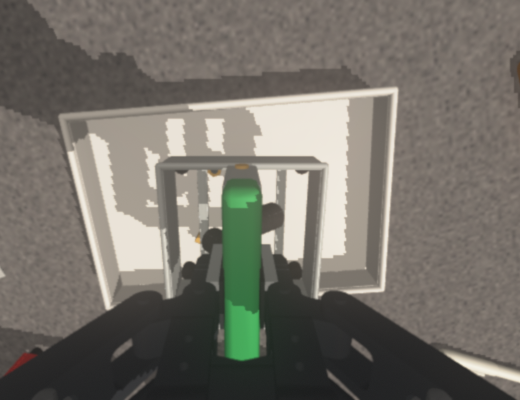

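The wrist view shows brass spots at full-image (293,172) and (278,238), plus the rivet at (321,166). I'll triangulate these against the scene view to find their heights.

```bash
cat > b.py <<'E'
from m import *
def blobs(d,box):
    hsv=cv2.cvtColor(d['image'],cv2.COLOR_RGB2HSV);m=cv2.inRange(hsv,(12,90,80),(30,255,255))
    q=np.zeros_like(m);x0,y0,x1,y1=box;q[y0:y1,x0:x1]=m[y0:y1,x0:x1]
    n,_,st,c=cv2.connectedComponentsWithStats(q)
    return [(c[i].round(1),int(st[i,4])) for i in range(1,n) if st[i,4]>=3]
E
python3 - <<'E'
from b import *
w=grab('wrist');s=grab('scene')
B=blobs(s,(200,180,330,280))
for c,a in B: print('scene',c,a,*[(z,proj(w,onz(s,[c],z)).round(0)[0].tolist()) for z in (.008,.052,.06)])
for c,a in blobs(w,(130,80,490,310)): print('wrist',c,a,*[(z,onz(w,[c],z)[0].round(3).tolist(),proj(s,onz(w,[c],z)).round(0)[0].tolist()) for z in (.008,.054)])
E
```

```text
scene [324.3 182.1] 58 (0.008, [609.0, 92.0]) (0.052, [597.0, 169.0]) (0.06, [595.0, 185.0])
scene [277.5 215.5] 4 (0.008, [378.0, 158.0]) (0.052, [352.0, 233.0]) (0.06, [346.0, 250.0])
scene [260.9 244.4] 11 (0.008, [281.0, 233.0]) (0.052, [250.0, 308.0]) (0.06, [244.0, 324.0])
scene [311.3 270.9] 20 (0.008, [340.0, 354.0]) (0.052, [317.0, 426.0]) (0.06, [312.0, 441.0])
scene [324.5 274.5] 10 (0.008, [358.0, 373.0]) (0.052, [336.0, 444.0]) (0.06, [331.0, 459.0])
wrist [321.4 166.4] 47 (0.008, [0.569, 0.147, 0.008], [262.0, 224.0]) (0.054, [0.577, 0.145, 0.054], [259.0, 206.0])
wrist [294.3 172.7] 32 (0.008, [0.57, 0.169, 0.008], [255.0, 229.0]) (0.054, [0.578, 0.162, 0.054], [253.0, 210.0])
wrist [277.6 238.8] 26 (0.008, [0.52, 0.199, 0.008], [261.0, 246.0]) (0.054, [0.538, 0.187, 0.054], [258.0, 224.0])
```

Spot 1 triangulates onto the tray floor at (0.52, 0.20). If spot 2 were in the sieve it would be hanging mid-slot, so it should be in the tray as well. I'll lift the sieve straight up and check with parallax before leaving.

```bash
python3 -m inch '[0,0,0.006,0,0,0,0.005,0,0,0.012,0,0,0,0.005,0,0,0.014,0,0,0,0.005,0,0,0.014,0,0,0,0.005,0,0,0.008,0,0,0,0.005,0,0,0.006,0,0,0,0.005,0,0,0,0,0,0,0.005,0,0,0,0,0,0,0.005]'; python3 - <<'E'
from b import *
w=grab('wrist');s=grab('scene')
print('scene',blobs(s,(200,160,310,265)));print('exp',proj(s,[[.57,.169,.008],[.52,.199,.008]]).round(0).tolist())
for c,a in blobs(w,(130,60,490,310)): print('wrist',c,a,onz(w,[c],.008)[0].round(3))
E
```

```text
clock: 8.75
position: [0.5401, 0.1554, 0.1762]
eef_rot: [-1.062, 1.415, -1.415]
ft_force: [-1.0, -0.1, -2.6]
finger_gap: 0.169
scene [(array([276.5, 193.5]), 4), (array([254.4, 228.1]), 11), (array([260.9, 244.7]), 9)]
exp [[255.0, 229.0], [261.0, 246.0]]
wrist [299.3 153. ] 35 [0.575 0.167 0.008]
wrist [321.4 166.4] 45 [0.557 0.151 0.008]
wrist [289.4 211.2] 18 [0.522 0.195 0.008]
```

Both nuts are confirmed on the tray floor: scene (254,228) and (261,245) match predictions, and the third spot moves with the sieve. I'm carrying the sieve to the board.

```bash
python3 -m inch '[0,-0.006,0,0,0,0,0.005,0,-0.012,0,0,0,2,0.005,0,-0.018,0,0,0,2.5,0.005,0,-0.02,0,0,0,2.5,0.005,0,-0.02,0,0,0,2.5,0.005,0,-0.02,0,0,0,2.5,0.005,0,-0.02,0,0,0,2.5,0.005,0,-0.02,0,0,0,2.5,0.005,0,-0.02,0,0,0,2.5,0.005,0,-0.02,0,0,0,2.5,0.005]' && python3 -m inch '[0,-0.02,0,0,0,2,0.005,0,-0.02,0,0,0,0,0.005,0,-0.02,0,0,0,0,0.005,0,-0.02,0,0,0,0,0.005,0,-0.02,0,0,0,0,0.005,-0.002,-0.02,0,0,0,0,0.005,-0.002,-0.018,0,0,0,0,0.005,0,-0.014,0,0,0,0,0.005,0,-0.008,0,0,0,0,0.005,0,0,0,0,0,0,0.005]'; python3 - <<'E'
from b import *
from scipy.spatial.transform import Rotation as R
w=grab('wrist','w5');s=manip.read_state();M=R.from_rotvec(s['eef_rot']).as_matrix()
print(s['position'],np.degrees(np.arctan2(M[1,0],M[0,0])),s['ft_force'])
print(meas(w,.01,(5,120,60),(25,255,255),(0,0,640,400)))
print(meas(grab('scene'),.01,(5,120,60),(25,255,255),(300,130,420,210)))
print(proj(w,[[.5361,-.1809,.01]]))
E
```

```text
clock: 9.68
position: [0.5398, -0.0219, 0.1758]
eef_rot: [-1.257, 1.134, -1.133]
ft_force: [-0.3, 0.5, -3.6]
finger_gap: 0.171
clock: 10.52
position: [0.5361, -0.1822, 0.176]
eef_rot: [-1.27, 1.11, -1.11]
ft_force: [1.5, 0.2, -2.7]
finger_gap: 0.171
[ 0.53608188 -0.18094067  0.17596126] -82.29771434045827 [-0.69027883  0.7858754  -2.52551161]
(array([ 0.5357, -0.1782,  0.01  ]), [(np.float64(0.2094), np.float64(-78.9)), (np.float64(0.1405), np.float64(-162.8))], [[198.5, 116.0999984741211], [428.79998779296875, 102.0], [437.29998779296875, 242.39999389648438], [207.10000610351562, 256.5]])
(array([ 0.5392, -0.1803,  0.01  ]), [(np.float64(0.3013), np.float64(-74.3)), (np.float64(0.1898), np.float64(162.5))], [[316.3999938964844, 180.0], [359.3999938964844, 124.0999984741211], [400.3999938964844, 155.60000610351562], [357.3999938964844, 211.5]])
[[320.23520299 184.15678642]]
```

View pics/w5.png

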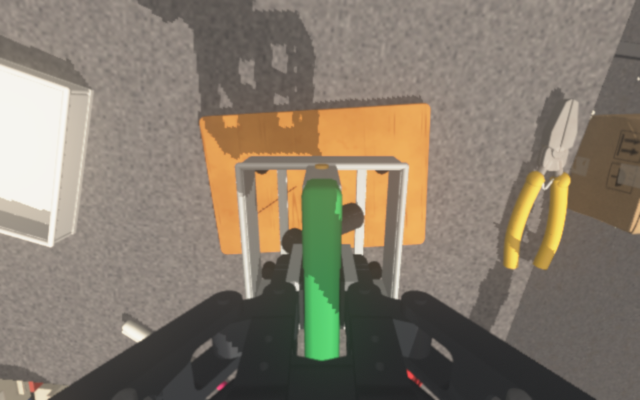

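The sieve is above the board, centred to within about 3 mm and aligned, with both drums inside at (293,240) and (350,217). Lowering it now.

```bash
python3 -m inch '[0,0,-0.008,0,0,0,0.005,0,0,-0.016,0,0,0,0.005,0,0,-0.018,0,0,0,0.005,0,0,-0.018,0,0,0,0.005,0,0,-0.012,0,0,0,0.005,0,0,-0.007,0,0,0,0.005,0,0,-0.005,0,0,0,0.005,0,0,-0.003,0,0,0,0.005,0,0,-0.002,0,0,0,0.005,0,0,0,0,0,0,0.005]'
```

```text
clock: 11.45
position: [0.5364, -0.1805, 0.0875]
eef_rot: [-1.27, 1.108, -1.109]
ft_force: [0.0, 0.4, -2.8]
finger_gap: 0.17
```

```bash
python3 -m inch '[0,0,-0.001,0,0,0,0.005,0,0,0,0,0,0,0.005,0,0,0,0,0,0,0.005]'
```

```text
clock: 11.7
position: [0.5364, -0.1807, 0.0868]
eef_rot: [-1.27, 1.108, -1.109]
ft_force: [-0.2, -0.0, -2.9]
finger_gap: 0.173
```

```bash
python3 -m inch '[0,0,-0.001,0,0,0,0.005,0,0,-0.0005,0,0,0,0.005,0,0,0,0,0,0,0.005,0,0,0,0,0,0,0.005]'
```

```text
clock: 12.03
position: [0.5363, -0.1807, 0.0852]
eef_rot: [-1.27, 1.108, -1.109]
ft_force: [-1.8, 0.8, 0.8]
finger_gap: 0.172
```

```bash
python3 -m inch '[0,0,-0.0005,0,0,0,0.005,0,0,0,0,0,0,0.03,0,0,0,0,0,0,0.05,0,0,0,0,0,0,0.07,0,0,0,0,0,0,0.0854,0,0,0,0,0,0,0.0854,0,0,0,0,0,0,0.0854,0,0,0,0,0,0,0.0854]' 20 && python3 -m inch '[0,0,0.01,0,0,0,0.0854,0,0,0.02,0,0,0,0.0854,0,0,0.035,0,0,0,0.0854,0,0,0.035,0,0,0,0.0854,0,0,0.035,0,0,0,0.0854,-0.02,0.01,0.03,0,0,0,0.0854,-0.03,0.01,0,0,0,0,0.0854,-0.03,0.01,0,0,0,0,0.0854,0,0,0,0,0,0,0.0854,0,0,0,0,0,0,0.0854]'; python3 - <<'E'
from b import *
w=grab('wrist','w6');s=grab('scene')
print(meas(w,.102,(45,80,20),(85,255,255),(200,60,440,330)))
print('nuts',blobs(s,(200,160,310,265)))
a=w['image'][40:340,140:500];b=cv2.resize(s['image'][120:240,210:420],(525,300),interpolation=cv2.INTER_CUBIC)
cv2.imwrite('pics/f6.png',cv2.resize(np.hstack([a,b]),(796,270))[...,::-1])
print(manip.read_state()['position'])
E
```

```text
clock: 12.7
position: [0.5362, -0.1806, 0.0843]
eef_rot: [-1.27, 1.109, -1.109]
ft_force: [0.7, 0.7, 1.6]
finger_gap: 0.997
clock: 13.53
position: [0.4553, -0.1501, 0.2506]
eef_rot: [-1.27, 1.107, -1.11]
ft_force: [0.6, 0.2, -0.5]
finger_gap: 0.998
(array([ 0.5309, -0.1808,  0.102 ]), [(np.float64(0.0782), np.float64(7.4)), (np.float64(0.0162), np.float64(-84.4))], [[357.1000061035156, 154.8000030517578], [361.0, 59.20000076293945], [380.79998779296875, 60.0], [376.8999938964844, 155.60000610351562]])
nuts [(array([254.4, 228.1]), 11), (array([260.9, 244.7]), 9)]
[ 0.45696515 -0.15095268  0.25015298]
```

View pics/f6.png

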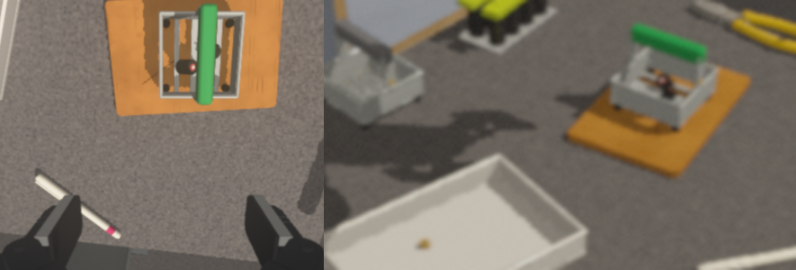

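The sieve stands upright on the board with both drums in it, and both nuts are in the tray. The gripper is clear, so I'm handing in.

```bash
python3 -c "
from bench import manip
print(manip.close_job())"
```

```text
the job is handed in; nothing more can be done
None
```

The job is done and handed in at about 14 s of the 42 s allowed. I lifted the green-handled sieve level by its handle and shook it across the handle over the tray in strokes of about 60 mm. I then set it down near the middle of the amber board, let go and backed the gripper away.

**Nuts:** Before leaving the tray I checked them in both the wrist and scene views, and both were on the tray floor. The last scene picture showed them in the same two spots.

**Sieve and drums:** The last pictures show the sieve upright and fully on the board with both drums inside. At least one drum is partly hidden behind the handle. At least one looked to be lying down while the sieve was over the tray, which the task allows.

**Forces:** The wrist readings I saw stayed below about 7 N, and none of my checks disagreed. A third brass-coloured spot turned out to be part of the sieve, since it moved with it.

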